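# Ease a sagging barrel bolt over its bent keeper and hold the cage gate ajar

## Robot

A 6-joint arm with a two-finger parallel gripper is mounted at the origin on the work surface. World frame = base frame: x ahead of the robot, y to its left, z up, the work surface at z = 0. Lengths are in m, angles in rad, forces in N, time in s.
With the tool pointing down it reaches from about 0.425 to 0.95 m from the base axis. Payload 3.5 kg.
Tool frame: the origin (TCP) lies on the centre line of the jaws, within the pads' length; the fingertips stand 19 mm ahead of it and the grasp point (between the pads) is the TCP; z points along the fingers, y is the direction in which the jaws open and shut (so a half turn about z gives the same grasp; the last joint's range is limited). The gripper opens to 85 mm and grips with 20 to 120 N. Pads are 22 mm wide; open, the fingers measure 114 mm over their backs; the gripper's body (76 mm by 85 mm) begins 54 mm behind the grasp point. The pads swing forward as they close: fully open they stand 13 mm farther back than shut.
Start: joints at [-1.263, 0.286, 1.577, -0, 1.279, -0.15], TCP at [0.298, -0.605, 0.25] pointing down, gripper open.
Joint ranges: [-2.77, 2.77], [-0.9, 2.22], [0.21, 2.48], [-1.53, 4.67], [0.24, 2.81], [-2.84, 2.84]. Speed limits (rad/s): [2.79, 2.79, 3.14, 3.14, 3.14, 3.14].

## Interface

Orientations are given as a 3x3 rotation matrix whose columns are the frame's x, y, z axes.
In Python, from rig import * gives the robot as it stands. The module is installed in compiled form; this text tells all that it offers.
- The arm moves only by the tool carry_out, never from a script. Its argument "motion" is a list of rows, each a list of 7 numbers: the shift along the tool's x, y, z each as a share of 0.08 m, from -1 to 1, then the turn, a rotation vector about the tool's x, y, z each as a share of 30 degrees, from -1 to 1, then the closure in counts, from 0 (fully open) to 255 (shut). A call has 1 to 20 rows; each row is the pose to reach, as a shift and turn from the pose commanded when the call began, along the tool's axes at that moment; what a row does not reach only later rows make up. A row lasts 1/12 s, in which the tool goes at most 41.7 mm and 7.16 degrees, less where a joint would pass 70% of its speed; a pose out of reach is approached as far as the arm can. A call with a number of a shift or a turn outside -1 to 1 is refused whole. A call with a gripper value outside its range is refused whole. The fingers move at their own pace and stop on an object; "grip_force" is the grip in N (left out, the last holds). Time passes only in rows, so rows that repeat a pose let the fingers close. It gives the time, the measured TCP pose, the force and the opening at its end, in the units of the state.
- sense(): the state, without advancing time (a new reading comes with each control period).
- capture(name): name is "scene" or "top" or "wrist"; returns the picture (384x512x3 uint8, red, green, blue); there is no depth.
- camera_info(name): a dict with "fx", "fy", "cx", "cy" (pixels), "k1" (the pictures are not rectified: a ray, as slopes to the right and down, at radius r is drawn at 1 + k1 r^2 times it, then the intrinsics apply), "eye" and "orientation" of the camera in the world; the wrist camera has in their place "hand_eye" (4x4, takes a point from camera to tool coordinates, whose origin is the TCP and whose axes are the flange's). Camera axes: x right, y down, z forward; pixel columns grow to the right and rows downward; lengths in m; the calibration is good to about 2 mm. A picture is of the moment at which its call begins: read the wrist's pose just before it. camera_info takes no time and is no camera call.
- close_job(): hands the job in, once; it reports no verdict.
Trained networks look in the newest picture that a camera, given by its name, has taken for a name from the list of things; names that differ only in an ending like _2 or _b are one class to them, and where a whole thing is asked for, a point or a joint stands for the part that bears it (a point fixed in the world has none). Each returns a list of dicts, best first, with "conf" (0 to 1); they miss things now and then, are a little off and sometimes report something else, mostly with a low value. They report only what shows in the picture. A call takes as long as a camera call.
- spot_in(camera, name): "bbox" ([left, top, width, height] in pixels, round what is visible of it).
- regions_of(camera, name): "region" (384x512 bool, what is visible of it) and "bbox" ([left, top, width, height] in pixels, round what is visible of it).
The state is a dict: "time_s": time; "qpos": joint angles; "joint_vel": joint speeds; "effort": joint torques, N m; "tool_pos": TCP position; "tool_rot": TCP orientation; "wrist_force": force on the tool from outside, world axes, zero at the start; "wrist_torque": the same for the moment, N m; "gripper_width": finger opening in m.
Only numpy, scipy, OpenCV 4.12 (cv2) and the standard library are available. Lean on these libraries where they do the work, as an engineer would, in place of code of your own. Each camera call takes 0.05 s, during which the arm holds its last target.

## Task

The gate of the mesh parts cage is shut by a barrel bolt that hangs on one last screw, so the thick nose of its rod has dropped behind the bent-up lip of the keeper: take the bolt by its knob, lift it until it comes up level against its stop and, keeping it up, draw it fully back, without forcing it against the keeper and before the gate is opened. Then pull the self-closing gate open by the same knob until its free edge stands about 10 cm (a hand's width) out, so that a colleague can reach in. Finish while still gripping the knob and holding the gate ajar there with the bolt drawn; do not shove the other things on the bench about.

Things in the scene. Friction and masses are not known exactly. Their poses are not given: they have to be found in the camera images.
- cage: Fixed cage of galvanised tube and wire mesh on the bench, 369 x 220 x 225 high; two cartons on top, well back. Origin on the bench right below the knob of the shot, level bolt. z up, x along the shut gate from keeper to hinge, -y out of the gate's front. Front faces of the shut gate and posts at y = +56. Position and yaw vary.
- knob: The bolt's knob: plain steel button 20 in diameter, 22 long, on a 9 stem, its axis square to the gate's face. Origin at the button's centre, 185 up when the bolt is level (up to 14 lower when it sags), 56 in front of the gate's face; axes as the cage's when level and shut. Space above and on both sides is free: gate top 32 and cage top 40 above it, guides and keeper reach 39 out from the face.
- bolt (a joint): Slide of the rod in its guides, m: 0 to 0.004 shot (as it starts, nose behind the lip), grows as it is drawn towards the hinge (the cage's +x while the gate is shut), 0.046 at its stop. It rubs with about 1.2 N and stays where it is left. From 0.040 on the nose is well clear of keeper and post.
- bolt_tilt (a joint): Tilt of the whole bolt about its one screw, rad: 0 = level, its upper stop; negative = it sags, -0.055 to -0.09 at the start, lying on the lip, whose height varies. The screw is 140 from the shot knob (94 drawn) towards the hinge, at the level bolt's height. Sagging, 6.5 mm of the nose catch on the lip; at its stop it clears it by 4 or more. Lifting at the knob takes 2 to 4 N; let go, it falls.
- gate (a joint): Gate hinge, rad: 0 = shut, grows as the free edge swings out of the front (counter-clockwise from above), up to 1.5; 0.33 puts the free edge 10 cm out. A spring shuts it: about 2 N at the drawn knob near shut, 4 N at 0.33. With the bolt in the keeper it has a few mm of play.
- gate_hinge (a point): Point on the upright hinge line of the gate, 185 above the bench, in the plane of the gate's front face, 235 from the shut bolt's knob along the cage's +x.
- gate_edge (a point): Top of the gate's free edge on its front face, 300 from the hinge line, 217 above the bench.
- bolt_nose (a point): Tip of the bolt's rod. The rod is 10 thick, its thick nose 23 in diameter and 16 long; its axis lies 20 in front of the gate's face.
- keeper: Keeper: steel strap loop 16 wide (foot 26), 58 high, standing 39 out from the front of the near post, the bolt's nose inside it. Origin on the post's front face at the level bolt's axis, 84 from the shot knob along the cage's -x. Its lower edge on the gate's side is bent up into a lip 5 thick under the rod.
- torch: Black torch standing on its end in the way of a gate flung wide open: 33 in diameter, 112 high, origin under its centre. To be left alone.
- tape: Roll of black tape lying flat, 90 in diameter, 24 high, origin under its centre, beside the keeper's post. To be left alone.
- screwdriver: Screwdriver with a yellow handle lying in front of the cage, 190 long, origin under its middle. To be left alone.
- optic: Black sighting optic lying on its rail, 120 long, 48 thick, 50 high, origin under its middle. To be left alone.
- bush: Brass bush standing in front of the gate, 30 in diameter, 28 high, origin under its centre. To be left alone.
- phone: Black phone lying flat, 150 x 73 x 9, origin under its centre. To be left alone.
- pliers: Pliers with red handles lying flat, about 165 long, 14 high, origin under the middle. To be left alone.

How it is judged:
By the outcome, as a careful person would: the job done as asked, in the order asked, and still so for the second after the job is handed in, while the arm keeps its last pose, push and grip.
It also fails if it takes over 42 s, if anything falls off the work surface, if the arm or the gripper's body presses on something with over 40 N, if the wrist force passes 120 N, or if a joint passes its speed limit or range.

## Working session

There is one attempt and no reset: what is moved stays moved. The work goes in short steps, Python scripts to look and compute and a tool call to move; the robot and the scene stay as the last step left them, time stands still between calls to the robot, and variables do not carry over. Pictures are saved under pics/ and viewed, and the job is handed in when it is done.

Besides the shell and the picture viewer there is one more tool, called after ">>>" as a command line: name --pt "numbers of a row" for each row, then --argument value for the rest. carry_out: Moves the arm, as the interface text tells. Its arguments: {"type":"object","properties":{"motion":{"type":"array"},"grip_force":{"type":"number"}},"required":["motion"]}

```bash
mkdir -p pics; cat > h.py <<'E'
from rig import *
import numpy as np, cv2
def save(n,im): cv2.imwrite('pics/'+n+'.png',im[:,:,::-1])
E
python3 - <<'E'
from h import *
s=sense(); print({k:np.round(v,3) for k,v in s.items()})
for n in ['scene','top','wrist']:
    print(n,{k:np.round(v,4).tolist() for k,v in camera_info(n).items()})
for n in ['scene','top']:
    save(n+'0',capture(n))
    for t in ['knob','keeper','cage','gate']:
        print(n,t,[(np.round(d['bbox'],1).tolist(),round(d['conf'],2)) for d in spot_in(n,t)[:2]])
E
```

```text
{'time_s': np.float64(0.0), 'qpos': array([-1.263,  0.287,  1.578,  0.   ,  1.279, -0.15 ]), 'joint_vel': array([ 0.001, -0.001,  0.   , -0.001,  0.001,  0.   ]), 'effort': array([ 0.0000e+00, -4.0598e+01, -2.9263e+01, -0.0000e+00,  6.0000e-03,
        0.0000e+00]), 'tool_pos': array([ 0.298, -0.605,  0.249]), 'tool_rot': array([[ 0.897,  0.442, -0.001],
       [ 0.442, -0.897,  0.002],
       [ 0.   , -0.002, -1.   ]]), 'wrist_force': array([0.357, 0.259, 0.055]), 'wrist_torque': array([-0.062, -0.028,  0.049]), 'gripper_width': np.float64(0.085)}
scene {'fx': 489.5858, 'fy': 489.5858, 'cx': 253.3448, 'cy': 186.0366, 'k1': 0.0693, 'eye': [1.131, 0.4004, 1.108], 'orientation': [[-0.6251, 0.6205, -0.4735], [0.7805, 0.49, -0.3883], [-0.0089, -0.6123, -0.7906]]}
top {'fx': 389.0735, 'fy': 389.0735, 'cx': 258.858, 'cy': 190.637, 'k1': 0.0306, 'eye': [0.4896, -0.0834, 1.2564], 'orientation': [[-0.0142, -0.9986, 0.0518], [-0.9999, 0.0147, 0.0087], [-0.0094, -0.0517, -0.9986]]}
wrist {'fx': 294.3175, 'fy': 294.3175, 'cx': 259.9994, 'cy': 190.6208, 'k1': -0.0042, 'hand_eye': [[0.0005, -0.9627, -0.2707, 0.0679], [1.0, 0.0004, 0.0002, 0.0009], [-0.0001, -0.2707, 0.9627, -0.1234], [0.0, 0.0, 0.0, 1.0]]}
scene knob []
scene keeper [([301.8, 154.4, 18.8, 22.3], 0.54)]
scene cage [([269.6, 147.7, 144.6, 211.7], 0.92)]
scene gate [([281.0, 162.1, 35.5, 75.6], 0.82), ([300.0, 153.4, 17.5, 20.2], 0.48)]
top knob [([220.6, 192.1, 16.5, 10.9], 0.42)]
top keeper [([222.2, 228.6, 14.7, 10.5], 0.57)]
top cage [([99.7, 110.9, 140.5, 156.6], 0.85), ([180.7, 126.8, 53.2, 106.9], 0.49)]
top gate [([278.4, 205.0, 30.1, 39.5], 0.49)]
```

```bash
python3 - <<'E'
import cv2
for n in ['scene0','top0']:
    im=cv2.imread(f'pics/{n}.png'); cv2.imwrite(f'pics/{n}b.png',cv2.resize(im,(800,600),interpolation=cv2.INTER_CUBIC))
im=cv2.imread('pics/top0.png')[90:290,80:340]; cv2.imwrite('pics/top0c.png',cv2.resize(im,(780,600),interpolation=cv2.INTER_CUBIC))
E
```

```text
(no output)
```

View pics/scene0b.png

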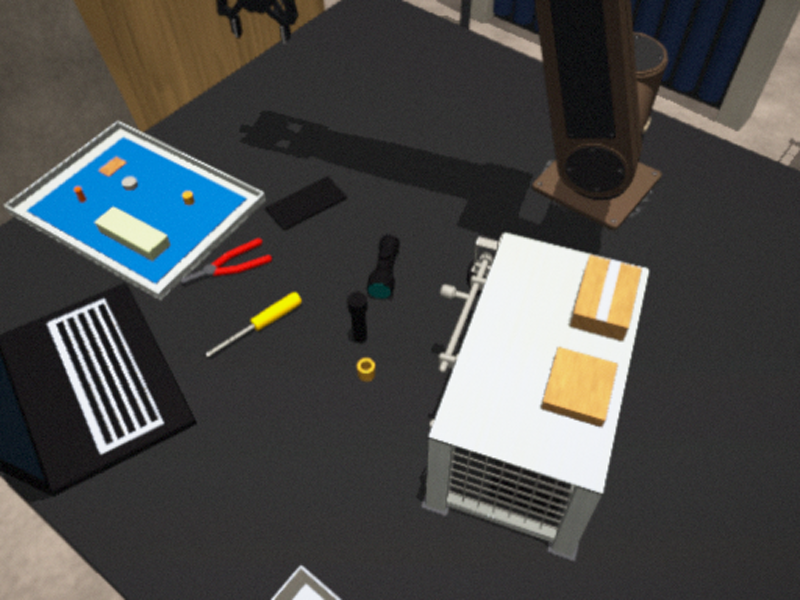

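View pics/top0c.png

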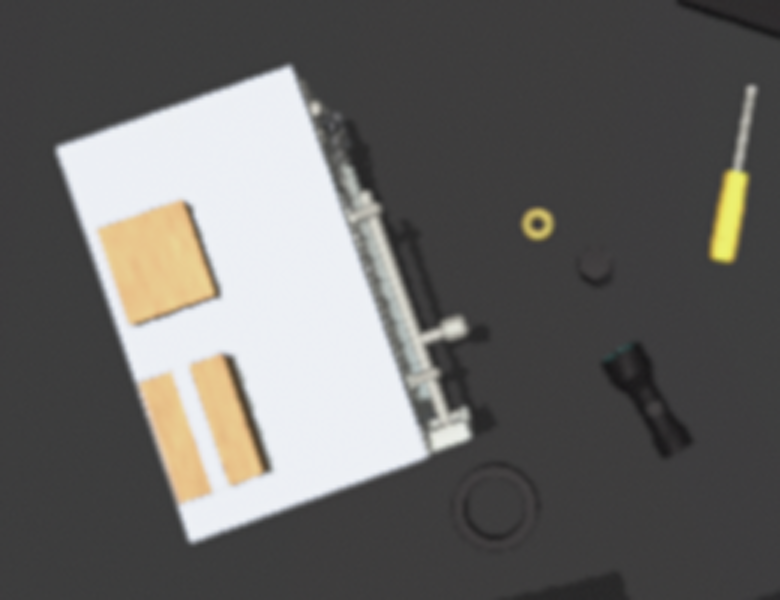

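```bash
cat >> h.py <<'E'
from scipy.optimize import least_squares
def ray(n,u,v,pose=None):
    c=camera_info(n)
    d=cv2.undistortPoints(np.array([[[u,v]]],float),np.array([[c['fx'],0,c['cx']],[0,c['fy'],c['cy']],[0,0,1]]),np.array([c['k1'],0,0,0,0]))[0,0]
    d=np.array([d[0],d[1],1.])
    if n!='wrist': return np.array(c['eye']),np.array(c['orientation'])@d
    H=np.array(c['hand_eye']); p,R=pose
    return p+R@H[:3,3],R@H[:3,:3]@d
def tri(rs):
    A=np.zeros((3,3));b=np.zeros(3)
    for o,d in rs:
        d=d/np.linalg.norm(d);P=np.eye(3)-np.outer(d,d);A+=P;b+=P@o
    x=np.linalg.solve(A,b)
    return x,[np.linalg.norm(np.cross(x-o,d/np.linalg.norm(d))) for o,d in rs]
def atz(r,z):
    o,d=r; return o+d*(z-o[2])/d[2]
def proj(n,X,pose=None):
    c=camera_info(n)
    if n!='wrist': e,R=np.array(c['eye']),np.array(c['orientation'])
    else:
        H=np.array(c['hand_eye']); e=pose[0]+pose[1]@H[:3,3]; R=pose[1]@H[:3,:3]
    p=R.T@(np.asarray(X)-e); x,y=p[:2]/p[2]; f=1+c['k1']*(x*x+y*y)
    return np.array([c['fx']*x*f+c['cx'],c['fy']*y*f+c['cy']])
E
python3 - <<'E'
from h import *
k,e=tri([ray('top',80+455/3,90+328/3),ray('scene',447/1.5625,291/1.5625)]);print('knob',k,e)
C=[atz(ray('top',80+a/3,90+b/3),.225) for a,b in [(292,65),(430,455),(190,543),(57,148)]]
for c in C:print(c)
print(np.linalg.norm(C[0]-C[1]),np.linalg.norm(C[1]-C[2]))
x=C[0]-C[1]; print('yaw',np.arctan2(x[1],x[0])); x=C[3]-C[2];print(np.arctan2(x[1],x[0]))
S=[atz(ray('scene',a/1.5625,b/1.5625),.225) for a,b in [(430,437),(503,234),(648,268),(605,492)]]
print(S)
E
```

```text
knob [0.52233909 0.00266804 0.17213864] [np.float64(0.0006314691640991691), np.float64(0.0006314691640990301)]
[0.75834682 0.14108366 0.225     ]
[0.40978418 0.02111104 0.225     ]
[0.33649444 0.23158897 0.225     ]
[0.68646243 0.35008293 0.225     ]
0.3686317173567839 0.22287293636520525
yaw 0.3314916962662397
0.3264697116263784
[array([0.75846349, 0.14741191, 0.225     ]), array([0.41323171, 0.02732445, 0.225     ]), array([0.3381278 , 0.23259031, 0.225     ]), array([0.68505969, 0.35471074, 0.225     ])]
```

>>> carry_out --pt "0.33 -0.31 -0.04 0 0 0 0" --pt "0.66 -0.62 -0.08 0 0 0 0" --pt "1 -0.95 -0.12 0 0 0 0" --pt "1 -0.95 -0.12 0 0 0 0"

```text
time_s: 0.83
tool_pos: [0.3386, -0.497, 0.2603]
tool_rot: [[0.895, 0.446, 0.001], [0.446, -0.895, 0.003], [0.002, -0.002, -1.0]]
wrist_force: [0.7, -1.0, 0.8]
gripper_width: 0.0855
```

>>> carry_out --pt "0.33 -0.31 -0.04 0 0 0 0" --pt "0.66 -0.62 -0.08 0 0 0 0" --pt "1 -0.95 -0.12 0 0 0 0" --pt "1 -0.95 -0.12 0 0 0 0"

```text
time_s: 1.17
tool_pos: [0.3765, -0.394, 0.2704]
tool_rot: [[0.895, 0.446, 0.002], [0.446, -0.895, 0.001], [0.002, -0.001, -1.0]]
wrist_force: [0.4, 0.1, 0.0]
gripper_width: 0.0855
```

>>> carry_out --pt "0.33 -0.31 -0.04 0 0 0 0" --pt "0.66 -0.62 -0.08 0 0 0 0" --pt "1 -0.95 -0.12 0 0 0 0" --pt "1 -0.95 -0.12 0 0 0 0"

```text
time_s: 1.5
tool_pos: [0.4145, -0.2909, 0.2801]
tool_rot: [[0.895, 0.446, 0.002], [0.446, -0.895, 0.001], [0.002, 0.0, -1.0]]
wrist_force: [0.6, -0.7, -0.0]
gripper_width: 0.0855
```

>>> carry_out --pt "0.33 -0.31 -0.04 0 0 0 0" --pt "0.66 -0.62 -0.08 0 0 0 0" --pt "1 -0.95 -0.12 0 0 0 0" --pt "1 -0.95 -0.12 0 0 0 0"

```text
time_s: 1.83
tool_pos: [0.4526, -0.1877, 0.2898]
tool_rot: [[0.895, 0.447, 0.002], [0.447, -0.895, 0.001], [0.003, 0.0, -1.0]]
wrist_force: [0.3, -0.0, 0.5]
gripper_width: 0.0853
```

>>> carry_out --pt "0 0 0 0 0 -0.22 0" --pt "0 0 0 0 0 -0.44 0" --pt "0 0 0 0 0 -0.66 0" --pt "0 0 0 0 0 -0.88 0" --pt "0 0 0 0 0 -1 0" --pt "0 0 0 0 0 -1 0"

```text
time_s: 2.33
tool_pos: [0.4509, -0.1927, 0.2888]
tool_rot: [[0.556, 0.831, -0.0], [0.831, -0.556, -0.001], [-0.001, 0.0, -1.0]]
wrist_force: [0.7, 0.4, 0.3]
gripper_width: 0.0854
```

>>> carry_out --pt "0 0 0 0 0 -0.22 0" --pt "0 0 0 0 0 -0.44 0" --pt "0 0 0 0 0 -0.66 0" --pt "0 0 0 0 0 -0.88 0" --pt "0 0 0 0 0 -1 0" --pt "0 0 0 0 0 -1 0"

```text
time_s: 2.83
tool_pos: [0.451, -0.1923, 0.2887]
tool_rot: [[0.067, 0.998, -0.0], [0.998, -0.067, -0.0], [-0.0, -0.0, -1.0]]
wrist_force: [-0.6, -0.4, -1.2]
gripper_width: 0.0852
```

>>> carry_out --pt "0 0 0 0 0 -0.22 0" --pt "0 0 0 0 0 -0.44 0" --pt "0 0 0 0 0 -0.66 0" --pt "0 0 0 0 0 -0.75 0" --pt "0 0 0 0 0 -0.75 0"

```text
time_s: 3.25
tool_pos: [0.451, -0.192, 0.2887]
tool_rot: [[-0.319, 0.948, -0.0], [0.948, 0.319, -0.0], [-0.0, -0.0, -1.0]]
wrist_force: [0.3, -0.0, -0.2]
gripper_width: 0.0853
```

>>> carry_out --pt "0.35 0.41 0 0 0 0 0" --pt "0.7 0.82 0 0 0 0 0" --pt "0.7 0.82 0 0 0 0 0"

```text
time_s: 3.5
tool_pos: [0.4971, -0.1136, 0.2889]
tool_rot: [[-0.321, 0.947, 0.002], [0.947, 0.321, 0.002], [0.002, 0.002, -1.0]]
wrist_force: [-0.5, -0.4, -0.1]
gripper_width: 0.0852
```

>>> carry_out --pt "0.35 0.41 0 0 0 0 0" --pt "0.7 0.82 0 0 0 0 0" --pt "0.7 0.82 0 0 0 0 0" --pt "0.7 0.82 0 0 0 0 0"

```text
time_s: 3.83
tool_pos: [0.54, -0.0418, 0.2885]
tool_rot: [[-0.322, 0.947, -0.0], [0.947, 0.322, -0.0], [-0.0, -0.0, -1.0]]
wrist_force: [0.8, -0.5, -0.4]
gripper_width: 0.0855
```

```bash
cat >> h.py <<'E'
def wshot(name):
    s=sense(); im=capture('wrist'); np.savez('pics/'+name,p=s['tool_pos'],R=s['tool_rot']); save(name,im)
    cv2.imwrite('pics/'+name+'b.png',cv2.resize(im,(800,600),interpolation=cv2.INTER_CUBIC)[:,:,::-1])
    return s
def pose(name):
    z=np.load('pics/'+name+'.npz'); return z['p'],z['R']
E
python3 - <<'E'
from h import *
s=wshot('w1'); print(s['tool_pos'],s['qpos'])
print([(np.round(d['bbox'],1).tolist(),round(d['conf'],2)) for d in spot_in('wrist','knob')[:3]])
print(proj('wrist',[.5223,.0027,.172],pose('w1'))*1.5625)
E
```

```text
[ 0.54001678 -0.04176364  0.28854331] [-2.64442974e-01 -3.75250029e-02  1.86295781e+00 -2.99635246e-04
  1.31646527e+00 -5.92055899e-01]
[([249.1, 89.4, 24.5, 57.1], 0.85)]
[402.64479864 208.51137365]
```

View pics/w1b.png

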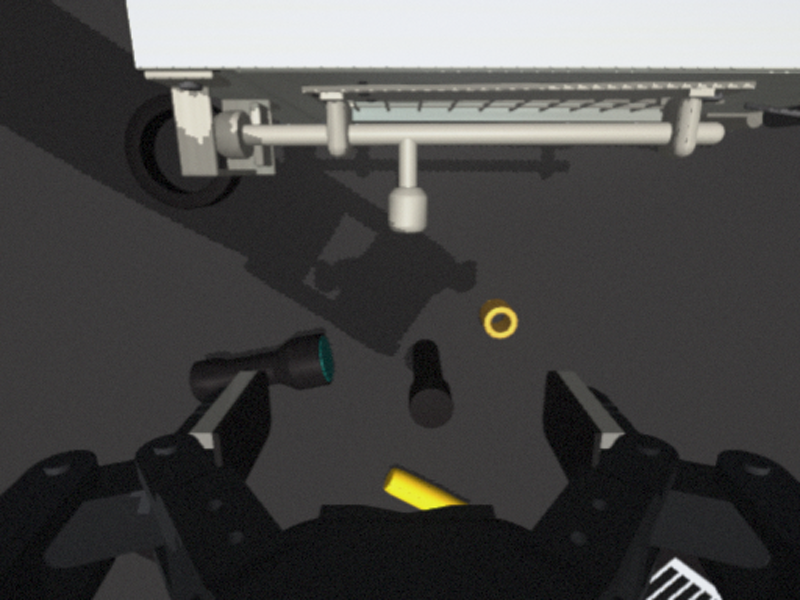

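```bash
python3 - <<'E'
from h import *
r=[ray('top',80+455/3,90+328/3),ray('scene',447/1.5625,291/1.5625),ray('wrist',407.5/1.5625,210/1.5625,pose('w1'))]
print(tri(r)); print(tri(r[1:]),tri([r[0],r[2]]))
for z in (.172,.176,.18): print(z,[atz(q,z).round(4) for q in r])
p,R=pose('w1')
for z in (.174,):
  print((R.T@(atz(r[2],z)-p))/.08)
E
```

```text
(array([0.52345766, 0.00290482, 0.17345337]), [np.float64(0.0011534397286654997), np.float64(0.0010456409419507377), np.float64(0.0014061998696162585)])
(array([0.52443238, 0.00380751, 0.17545717]), [np.float64(0.0008265371412756997), np.float64(0.0008265371412757135)]) (array([0.52393215, 0.00248029, 0.16794788]), [np.float64(0.001090713969507673), np.float64(0.0010907139695076832)])
0.172 [array([0.5227, 0.0022, 0.172 ]), array([0.5219, 0.0031, 0.172 ]), array([0.5249, 0.0028, 0.172 ])]
0.176 [array([0.5226, 0.0019, 0.176 ]), array([0.5245, 0.0048, 0.176 ]), array([0.5248, 0.0031, 0.176 ])]
0.18 [array([0.5225, 0.0015, 0.18  ]), array([0.5271, 0.0065, 0.18  ]), array([0.5247, 0.0034, 0.18  ])]
[5.90311707e-01 9.76009662e-04 1.43174962e+00]
```

>>> carry_out --pt "0.3 0 0.2 0 0 0 0" --pt "0.59 0 0.4 0 0 0 0" --pt "0.59 0 0.6 0 0 0 0" --pt "0.59 0 0.6 0 0 0 0" --grip_force 40

```text
time_s: 4.27
tool_pos: [0.5216, 0.0012, 0.237]
tool_rot: [[-0.319, 0.948, -0.007], [0.948, 0.319, 0.001], [0.003, -0.006, -1.0]]
wrist_force: [-0.3, -0.3, -0.7]
gripper_width: 0.0855
```

```bash
python3 - <<'E'
from h import *
s=wshot('w2'); print(s['tool_pos'],s['wrist_force'])
print([(np.round(d['bbox'],1).tolist(),round(d['conf'],2)) for d in spot_in('wrist','knob')[:3]])
print(proj('wrist',[.524,.003,.174],pose('w2'))*1.5625)
E
```

```text
[0.5215516  0.00122424 0.23702727] [-0.25491595 -0.25238588 -0.74229571]
[([251.2, 162.3, 28.8, 65.8], 0.69)]
[415.01611622 330.1564696 ]
```

View pics/w2b.png

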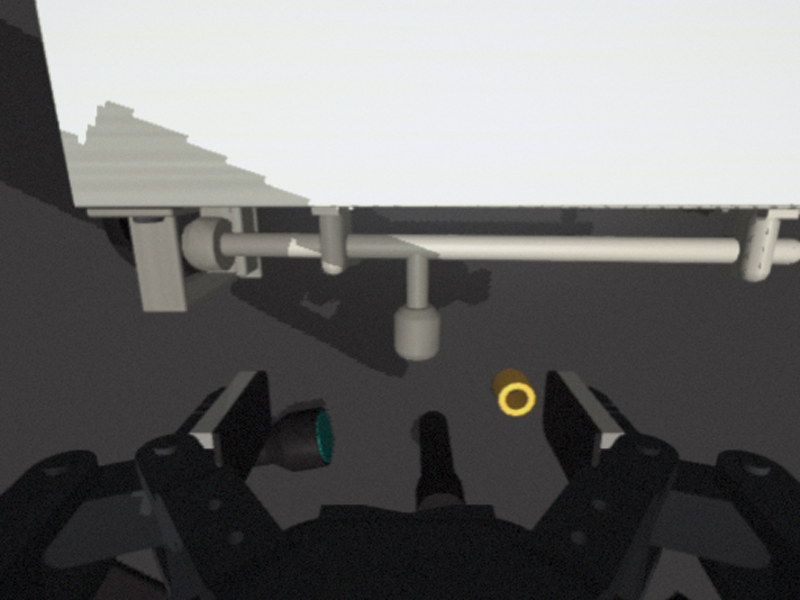

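>>> carry_out --pt "0 0 0.2 0 0 0 0" --pt "0 0 0.4 0 0 0 0" --pt "0 0 0.6 0 0 0 0" --pt "0 0 0.78 0 0 0 0" --pt "0 0 0.78 0 0 0 0" --pt "0 0 0.78 0 0 0 0"

```text
time_s: 4.87
tool_pos: [0.5246, 0.0005, 0.1791]
tool_rot: [[-0.319, 0.948, 0.0], [0.948, 0.319, -0.0], [-0.0, 0.0, -1.0]]
wrist_force: [-0.4, 0.4, 0.7]
gripper_width: 0.0851
```

```bash
python3 - <<'E'
from h import *
s=wshot('w3'); print(s['tool_pos'],s['wrist_force'])
print([(np.round(d['bbox'],1).tolist(),round(d['conf'],2)) for d in spot_in('wrist','knob')[:3]])
print(proj('wrist',[.524,.003,.174],pose('w3'))*1.5625,proj('wrist',s['tool_pos'],pose('w3'))*1.5625)
E
```

```text
[5.24584621e-01 4.97447709e-04 1.79060569e-01] [-0.43130526  0.42942503  0.74914571]
[([240.7, 183.1, 43.0, 91.3], 0.9)]
[408.52755653 388.21744312] [407.76192149 403.81866095]
```

View pics/w3b.png

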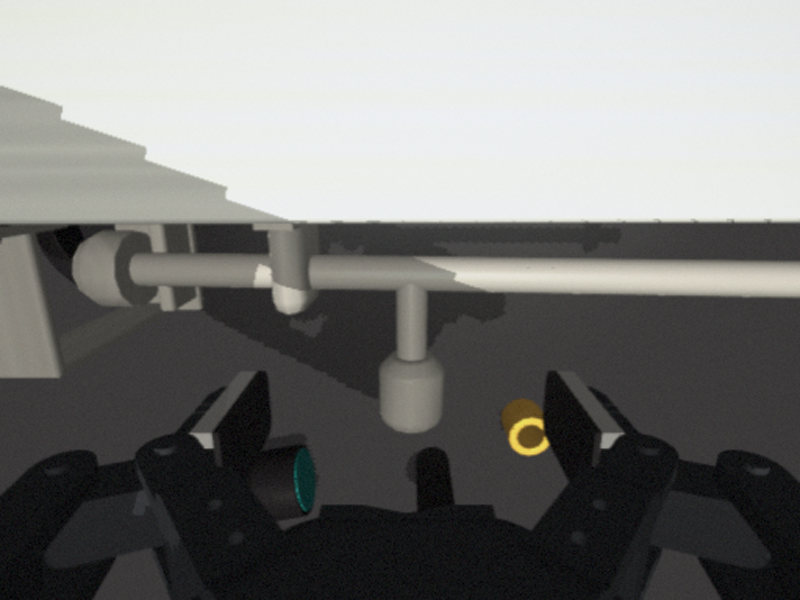

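>>> carry_out --pt "0.02 0.016 0.05 0 0 0 0" --pt "0.02 0.016 0.05 0 0 0 100" --pt "0.02 0.016 0.05 0 0 0 140" --pt "0.02 0.016 0.05 0 0 0 170" --pt "0.02 0.016 0.05 0 0 0 255" --pt "0.02 0.016 0.05 0 0 0 255" --pt "0.02 0.016 0.05 0 0 0 255" --pt "0.02 0.016 0.05 0 0 0 255" --pt "0.02 0.016 0.05 0 0 0 255" --pt "0.02 0.016 0.05 0 0 0 255" --grip_force 40

```text
time_s: 5.8
tool_pos: [0.5249, 0.0035, 0.1745]
tool_rot: [[-0.321, 0.947, 0.0], [0.947, 0.321, 0.0], [0.0, 0.0, -1.0]]
wrist_force: [-0.7, 0.4, 1.0]
gripper_width: 0.0189
```

```bash
python3 - <<'E'
from h import *
s=wshot('w4'); print(s['tool_pos'],s['wrist_force'],s['wrist_torque'],s['gripper_width'])
E
```

```text
[0.52491623 0.00351465 0.17452537] [-0.69329116  0.35092348  0.99267283] [ 0.07121484  0.09799584 -0.03395232] 0.01885138206573306
```

View pics/w4b.png

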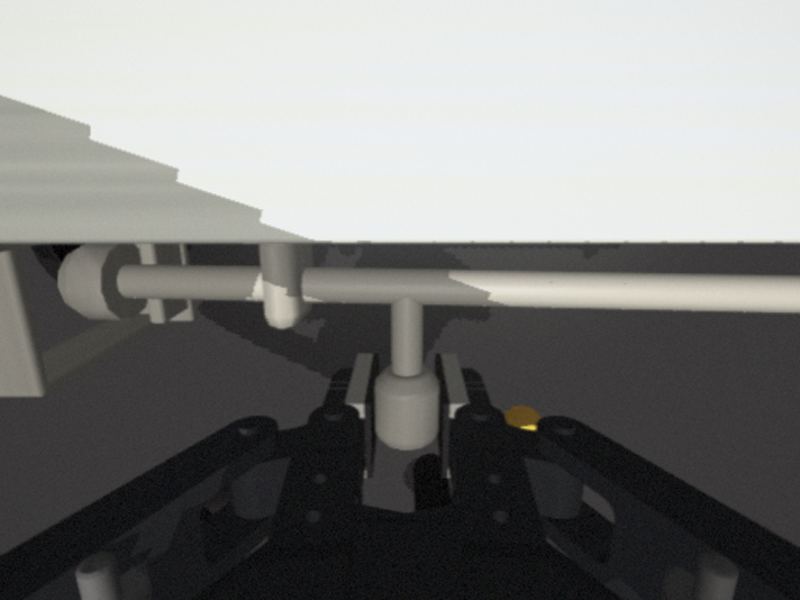

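>>> carry_out --pt "0 0 -0.02 0.02 0 0 255" --pt "0 0 -0.04 0.04 0 0 255" --pt "0 0 -0.06 0.06 0 0 255" --pt "0 0 -0.075 0.08 0 0 255" --pt "0 0 -0.075 0.08 0 0 255" --pt "0 0 -0.075 0.08 0 0 255"

```text
time_s: 6.35
tool_pos: [0.5247, 0.0034, 0.18]
tool_rot: [[-0.321, 0.946, -0.041], [0.947, 0.321, -0.014], [0.0, -0.043, -0.999]]
wrist_force: [-0.2, -1.1, -2.5]
gripper_width: 0.0185
```

```bash
python3 - <<'E'
from h import *
s=wshot('w5'); print(s['tool_pos'],s['wrist_force'],s['wrist_torque'],s['gripper_width'])
E
```

```text
[0.52467322 0.00341732 0.17997601] [-0.1674571 -1.1393299 -2.5021899] [-0.14165118 -0.06026366  0.0185417 ] 0.01854993930754206
```

View pics/w5b.png

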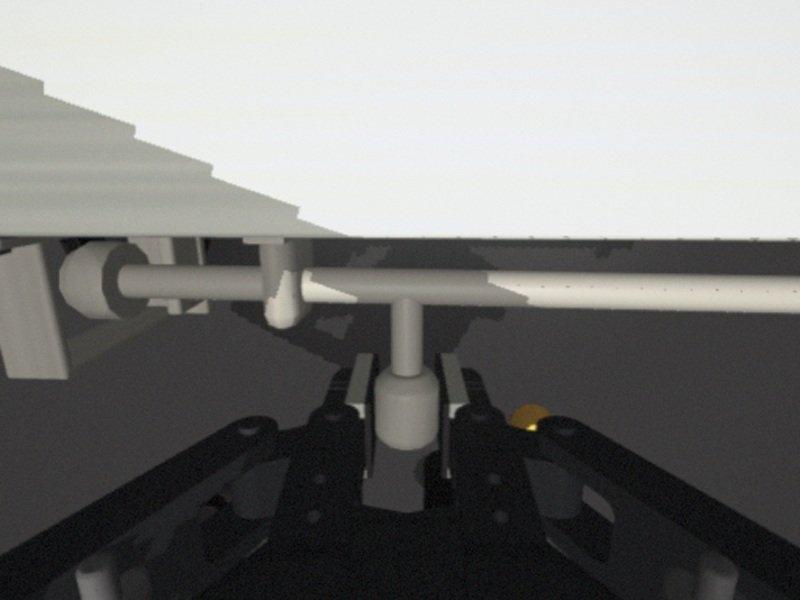

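Lifting with 2.5 N; the knob follows without slip. Continue in small steps, reading the force.

>>> carry_out --pt "0 0 -0.02 0.02 0 0 255" --pt "0 0 -0.025 0.027 0 0 255" --pt "0 0 -0.025 0.027 0 0 255"

```text
time_s: 6.65
tool_pos: [0.5248, 0.0034, 0.1823]
tool_rot: [[-0.321, 0.945, -0.054], [0.947, 0.321, -0.018], [0.0, -0.057, -0.998]]
wrist_force: [-0.5, -1.6, -2.7]
gripper_width: 0.0183
```

>>> carry_out --pt "0 0 -0.0125 0.013 0 0 255" --pt "0 0 -0.0125 0.013 0 0 255"

```text
time_s: 6.82
tool_pos: [0.5249, 0.0035, 0.1834]
tool_rot: [[-0.321, 0.945, -0.06], [0.947, 0.321, -0.02], [0.0, -0.064, -0.998]]
wrist_force: [-0.9, -2.2, -3.8]
gripper_width: 0.0186
```

>>> carry_out --pt "0 0 -0.0125 0.013 0 0 255" --pt "0 0 -0.0125 0.013 0 0 255"

```text
time_s: 6.98
tool_pos: [0.525, 0.0036, 0.1844]
tool_rot: [[-0.321, 0.945, -0.067], [0.947, 0.32, -0.023], [0.0, -0.07, -0.998]]
wrist_force: [-1.6, -1.0, -3.2]
gripper_width: 0.0184
```

>>> carry_out --pt "0 0 -0.0125 0.013 0 0 255" --pt "0 0 -0.0125 0.013 0 0 255"

```text
time_s: 7.15
tool_pos: [0.5251, 0.0036, 0.1851]
tool_rot: [[-0.321, 0.944, -0.073], [0.947, 0.32, -0.025], [0.0, -0.077, -0.997]]
wrist_force: [-0.6, -1.2, -2.9]
gripper_width: 0.0188
```

>>> carry_out --pt "0 0 -0.0125 0.013 0 0 255" --pt "0 0 -0.0125 0.013 0 0 255"

```text
time_s: 7.32
tool_pos: [0.525, 0.0037, 0.1853]
tool_rot: [[-0.321, 0.944, -0.08], [0.947, 0.32, -0.026], [0.0, -0.084, -0.996]]
wrist_force: [0.3, -1.1, -7.9]
gripper_width: 0.0189
```

>>> carry_out --pt "0 0 0 0 0 0 255" --pt "0 0 0 0 0 0 255"

```text
time_s: 7.48
tool_pos: [0.5249, 0.0037, 0.1853]
tool_rot: [[-0.321, 0.944, -0.079], [0.947, 0.32, -0.026], [0.001, -0.084, -0.996]]
wrist_force: [1.7, -1.1, -10.5]
gripper_width: 0.0184
```

>>> carry_out --pt "0 0 -0.006 0 0 0 255" --pt "0 0 -0.006 0 0 0 255" --pt "0 0 -0.006 0 0 0 255"

```text
time_s: 7.73
tool_pos: [0.5246, 0.0037, 0.1855]
tool_rot: [[-0.321, 0.944, -0.08], [0.947, 0.32, -0.026], [0.001, -0.085, -0.996]]
wrist_force: [1.5, -2.0, -14.9]
gripper_width: 0.0187
```

```bash
python3 - <<'E'
from h import *
s=wshot('w6'); print(s['tool_pos'],s['wrist_force'],s['wrist_torque'],s['gripper_width'])
im=capture('scene')[120:240,240:400]; save('s6',cv2.resize(im,(800,600),interpolation=cv2.INTER_CUBIC))
R=s['tool_rot']; 
d=np.array([.9465,.3228,0]); print('cage x in tool',R.T@d,'z',R.T@[0,0,1])
E
```

```text
[0.52459417 0.00368357 0.18550147] [  1.52417225  -2.04311459 -14.90455807] [-0.14530291 -0.63970941 -0.044651  ] 0.01871395764926313
cage x in tool [ 0.00189533  0.99643742 -0.08468158] z [ 8.74106807e-04 -8.46807174e-02 -9.96407754e-01]
```

View pics/w6b.png

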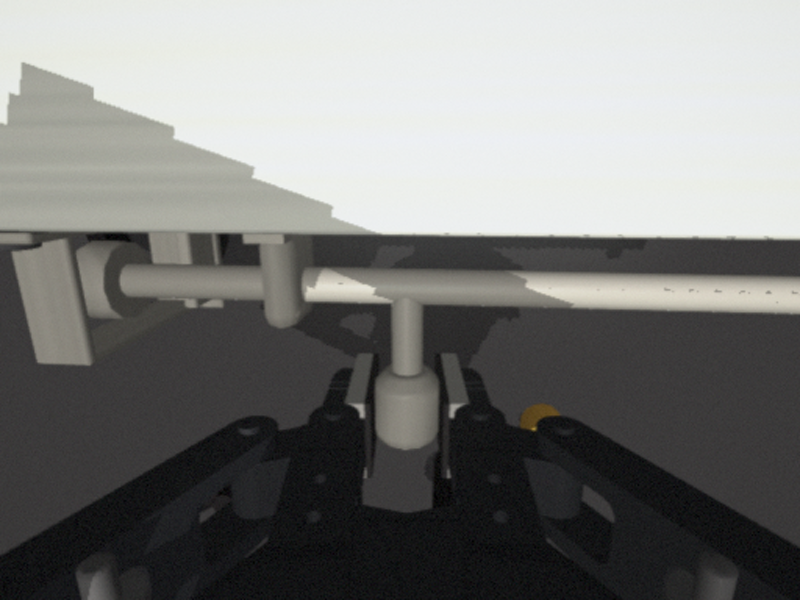

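View pics/s6.png

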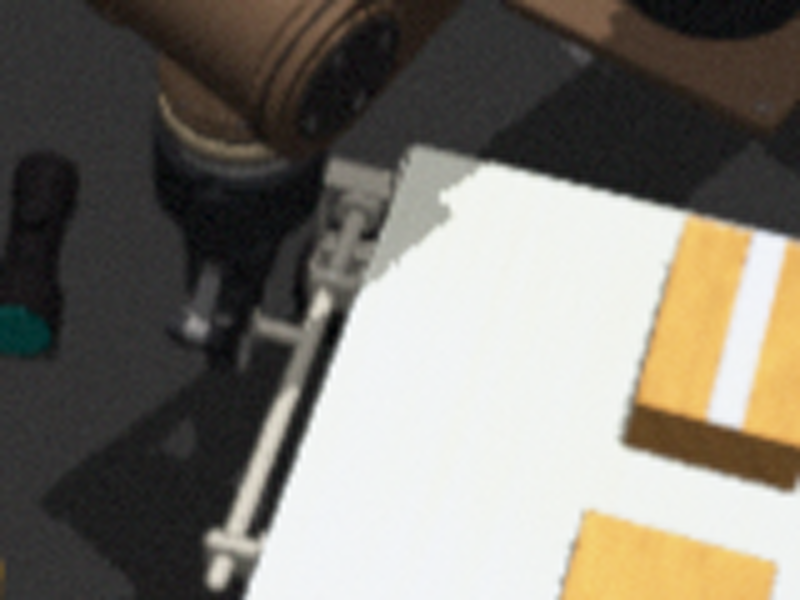

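>>> carry_out --pt "0 0.03 0.001 0 0 0 255" --pt "0 0.06 -0.001 0 0 0 255" --pt "0 0.09 -0.004 0 0 0 255" --pt "0 0.125 -0.0075 0 0 0 255" --pt "0 0.125 -0.0075 0 0 0 255"

```text
time_s: 8.25
tool_pos: [0.5346, 0.007, 0.1856]
tool_rot: [[-0.321, 0.944, -0.08], [0.947, 0.32, -0.026], [0.001, -0.084, -0.996]]
wrist_force: [0.9, -1.4, -18.2]
gripper_width: 0.0187
```

```bash
python3 - <<'E'
from h import *
s=wshot('w7'); print(s['tool_pos'],s['wrist_force'],s['wrist_torque'],s['gripper_width'])
E
```

```text
[0.53462354 0.00702441 0.18562172] [  0.92704146  -1.36247756 -18.18268045] [-0.15754128 -0.4481909   0.02559419] 0.018659278585930274
```

View pics/w7b.png

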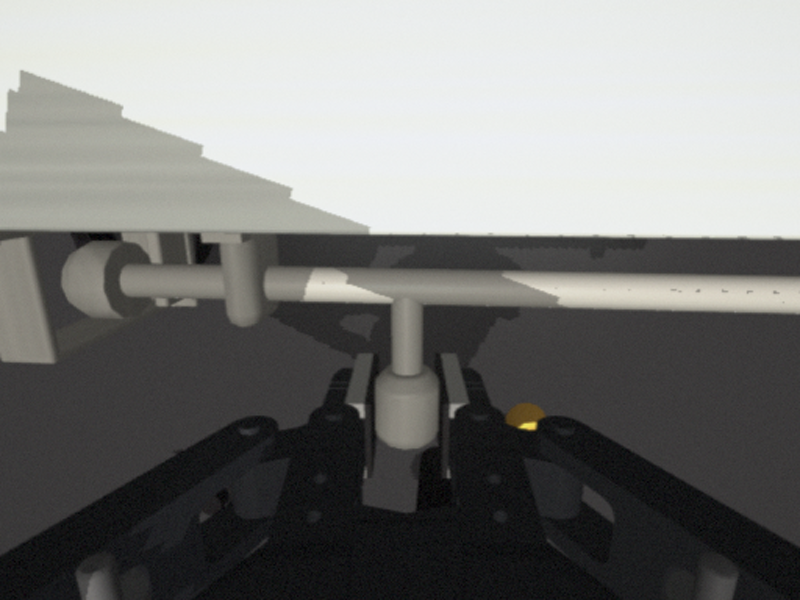

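>>> carry_out --pt "0 0.04 0.003 0 0 0 255" --pt "0 0.08 0.0 0 0 0 255" --pt "0 0.12 -0.003 0 0 0 255" --pt "0 0.16 -0.006 0 0 0 255" --pt "0 0.2 -0.01 0 0 0 255" --pt "0 0.25 -0.014 0 0 0 255" --pt "0 0.25 -0.014 0 0 0 255"

```text
time_s: 8.88
tool_pos: [0.5544, 0.0136, 0.1856]
tool_rot: [[-0.321, 0.944, -0.078], [0.947, 0.32, -0.026], [0.0, -0.082, -0.997]]
wrist_force: [1.5, -1.8, -19.7]
gripper_width: 0.0188
```

>>> carry_out --pt "0 0.04 -0.003 0 0 0 255" --pt "0 0.08 -0.006 0 0 0 255" --pt "0 0.12 -0.01 0 0 0 255" --pt "0 0.16 -0.013 0 0 0 255" --pt "0 0.16 -0.013 0 0 0 255"

```text
time_s: 9.3
tool_pos: [0.566, 0.0175, 0.1856]
tool_rot: [[-0.321, 0.944, -0.08], [0.947, 0.32, -0.027], [0.0, -0.084, -0.996]]
wrist_force: [-0.8, -2.2, -19.2]
gripper_width: 0.0187
```

```bash
python3 - <<'E'
from h import *
s=wshot('w8'); print(s['tool_pos'],s['wrist_force'],s['wrist_torque'],s['gripper_width'])
E
```

```text
[0.56597234 0.01746928 0.18564195] [ -0.75856002  -2.21439742 -19.24952638] [-0.24745493 -0.3161488   0.01606308] 0.018663200388139116
```

View pics/w8b.png

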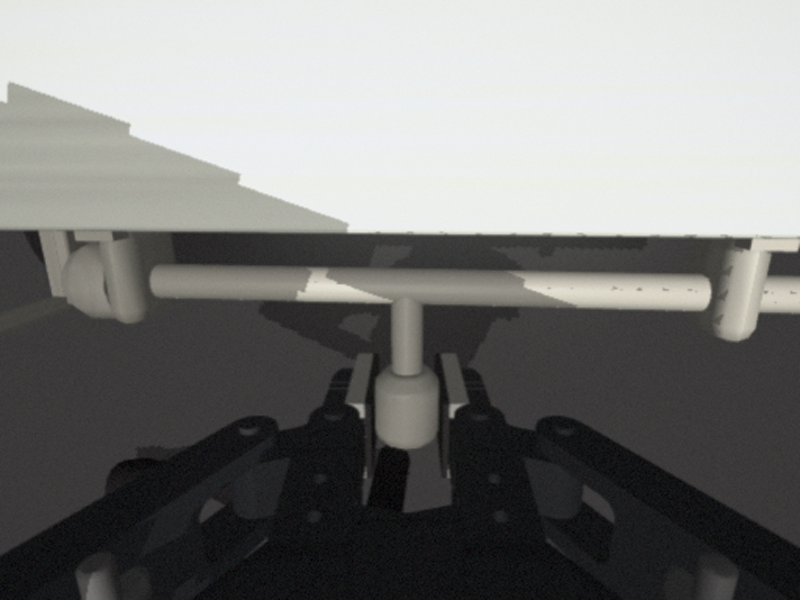

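>>> carry_out --pt "0 0.012 0.003 0 0 0 255" --pt "0 0.02 0.004 0 0 0 255" --pt "0 0.02 0.004 0 0 0 255"

```text
time_s: 9.6
tool_pos: [0.5661, 0.0174, 0.1855]
tool_rot: [[-0.321, 0.943, -0.083], [0.947, 0.32, -0.028], [0.0, -0.087, -0.996]]
wrist_force: [-4.9, -4.0, -17.2]
gripper_width: 0.0184
```

>>> carry_out --pt "0 0.01 0 0 0 0 255" --pt "0 0.015 0 0 0 0 255" --pt "0 0.015 0 0 0 0 255"

```text
time_s: 9.85
tool_pos: [0.5663, 0.0174, 0.1855]
tool_rot: [[-0.322, 0.943, -0.086], [0.947, 0.32, -0.029], [0.0, -0.091, -0.996]]
wrist_force: [-7.9, -4.7, -15.7]
gripper_width: 0.0188
```

```bash
cat > plan.py <<'E'
from h import *
from scipy.spatial.transform import Rotation as Ro
def plan(k,R,yaw,phi0,phis,H=None):
    cx=np.array([np.cos(yaw),np.sin(yaw),0]);cy=np.array([-np.sin(yaw),np.cos(yaw),0])
    if H is None: H=k+.189*cx+.056*cy
    for f in phis:
        Z=Ro.from_euler('z',f-phi0).as_matrix()
        p=H+Z@(k-H); rv=Ro.from_matrix(R.T@Z@R).as_rotvec()
        print(round(f,3),(R.T@(p-k)/.08).round(3).tolist(),(rv/np.radians(30)).round(3).tolist())
    return H
E
python3 - <<'E'
from plan import *
s=sense();print(s['tool_pos'],s['wrist_force'])
print(plan(s['tool_pos'],s['tool_rot'],.3287,0,np.arange(1,9)*.335/16))
E
```

```text
[0.56628745 0.017406   0.18553315] [ -7.88065665  -4.6655043  -15.65411229]
0.021 [-0.049, 0.015, -0.001] [0.0, -0.004, -0.04]
0.042 [-0.098, 0.031, -0.003] [0.0, -0.007, -0.08]
0.063 [-0.147, 0.049, -0.004] [0.0, -0.011, -0.119]
0.084 [-0.195, 0.067, -0.006] [0.0, -0.015, -0.159]
0.105 [-0.243, 0.086, -0.008] [0.0, -0.018, -0.199]
0.126 [-0.29, 0.106, -0.01] [0.0, -0.022, -0.239]
0.147 [-0.337, 0.127, -0.012] [0.0, -0.025, -0.279]
0.168 [-0.384, 0.15, -0.014] [0.0, -0.029, -0.319]
[0.7270914  0.13141955 0.18553315]
```

>>> carry_out --pt "0 -0.015 0 0 0 0 255" --pt "-0.049 0.0 -0.001 0 -0.004 -0.04 255" --pt "-0.098 0.016 -0.003 0 -0.007 -0.08 255" --pt "-0.147 0.034 -0.004 0 -0.011 -0.119 255" --pt "-0.195 0.052 -0.006 0 -0.015 -0.159 255" --pt "-0.243 0.071 -0.008 0 -0.018 -0.199 255" --pt "-0.243 0.071 -0.008 0 -0.018 -0.199 255" --pt "-0.243 0.071 -0.008 0 -0.018 -0.199 255" --grip_force 60

```text
time_s: 10.52
tool_pos: [0.5787, 0.0016, 0.1856]
tool_rot: [[-0.418, 0.905, -0.08], [0.909, 0.416, -0.035], [0.002, -0.087, -0.996]]
wrist_force: [-6.1, -2.4, -17.2]
gripper_width: 0.0182
```

```bash
python3 - <<'E'
from plan import *
s=wshot('w9');k=s['tool_pos'];R=s['tool_rot'];print(k,s['wrist_force'],s['wrist_torque'],s['gripper_width'])
H=np.array([.7271,.1314,k[2]]);k0=np.array([.5663,.0174,k[2]])
a=lambda v:np.arctan2(v[1],v[0])
ph=(a(k-H)-a(k0-H)); print('phi',ph,'toolyaw',a(R[:,0])-a([-.322,.947]),'rad',np.linalg.norm(k-H),np.linalg.norm(k0-H))
plan(k,R,0,ph,np.linspace(ph,.34,12)[1:],H)
E
```

```text
[0.57870768 0.00162663 0.18560657] [ -6.10757894  -2.4471273  -17.19461312] [-0.23939046  0.48002292 -0.03594042] 0.01822799580411592
phi 0.10185217793398493 toolyaw 0.10308822880955848 rad 0.19713297028328933 0.19711073030152362
0.124 [-0.051, 0.016, -0.001] [0.0, -0.004, -0.041]
0.145 [-0.102, 0.032, -0.003] [0.0, -0.007, -0.082]
0.167 [-0.152, 0.05, -0.005] [0.0, -0.011, -0.124]
0.188 [-0.202, 0.069, -0.006] [0.0, -0.014, -0.165]
0.21 [-0.251, 0.089, -0.008] [0.0, -0.018, -0.206]
0.232 [-0.3, 0.11, -0.01] [0.0, -0.022, -0.247]
0.253 [-0.349, 0.132, -0.012] [0.0, -0.025, -0.288]
0.275 [-0.397, 0.155, -0.014] [0.001, -0.029, -0.33]
0.297 [-0.444, 0.179, -0.016] [0.001, -0.033, -0.371]
0.318 [-0.491, 0.205, -0.019] [0.001, -0.036, -0.412]
0.34 [-0.538, 0.231, -0.021] [0.001, -0.04, -0.453]
```

View pics/w9b.png

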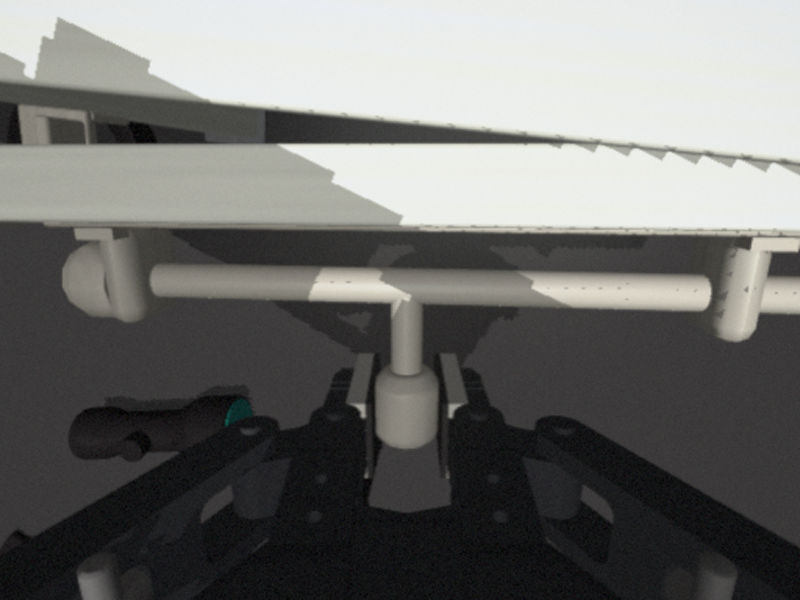

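The gate swings open, with the bolt drawn and the nose against the guide at (95,280). Continue to 0.335.

>>> carry_out --pt "-0.051 0.014 -0.001 0 -0.004 -0.041 255" --pt "-0.102 0.028 -0.003 0 -0.007 -0.082 255" --pt "-0.152 0.044 -0.005 0 -0.011 -0.124 255" --pt "-0.202 0.063 -0.006 0 -0.014 -0.165 255" --pt "-0.251 0.083 -0.008 0 -0.018 -0.206 255" --pt "-0.3 0.104 -0.01 0 -0.022 -0.247 255" --pt "-0.349 0.126 -0.012 0 -0.025 -0.288 255" --pt "-0.397 0.149 -0.014 0 -0.029 -0.33 255" --pt "-0.444 0.173 -0.016 0 -0.033 -0.371 255" --pt "-0.491 0.199 -0.018 0 -0.036 -0.412 255" --pt "-0.535 0.223 -0.02 0 -0.04 -0.45 255" --pt "-0.535 0.223 -0.02 0 -0.04 -0.45 255" --pt "-0.535 0.223 -0.02 0 -0.04 -0.45 255" --pt "-0.535 0.223 -0.02 0 -0.04 -0.45 255"

```text
time_s: 11.73
tool_pos: [0.6133, -0.0294, 0.1856]
tool_rot: [[-0.619, 0.783, -0.068], [0.786, 0.616, -0.052], [0.001, -0.086, -0.996]]
wrist_force: [-5.3, -1.7, -16.4]
gripper_width: 0.0181
```

```bash
python3 - <<'E'
from plan import *
s=wshot('w10');k=s['tool_pos'];R=s['tool_rot'];print(k,s['wrist_force'],s['wrist_torque'],s['gripper_width'])
H=np.array([.7271,.1314,k[2]]);k0=np.array([.5663,.0174,k[2]])
a=lambda v:np.arctan2(v[1],v[0])
ph=(a(k-H)-a(k0-H)); print('phi',ph,'toolyaw',a(R[:,0])-a([-.322,.947]),'rad',np.linalg.norm(k-H),np.linalg.norm(k0-H))
im=capture('top'); save('t10',cv2.resize(im[90:290,80:340],(780,600),interpolation=cv2.INTER_CUBIC))
E
```

```text
[ 0.61325751 -0.02938453  0.18559964] [ -5.29594823  -1.72383064 -16.4130442 ] [ 0.00587824  0.45066477 -0.14883371] 0.018136883491201242
phi 0.33798129197323323 toolyaw 0.3391544602130354 rad 0.19700705207642616 0.19711073030152362
```

View pics/w10b.png

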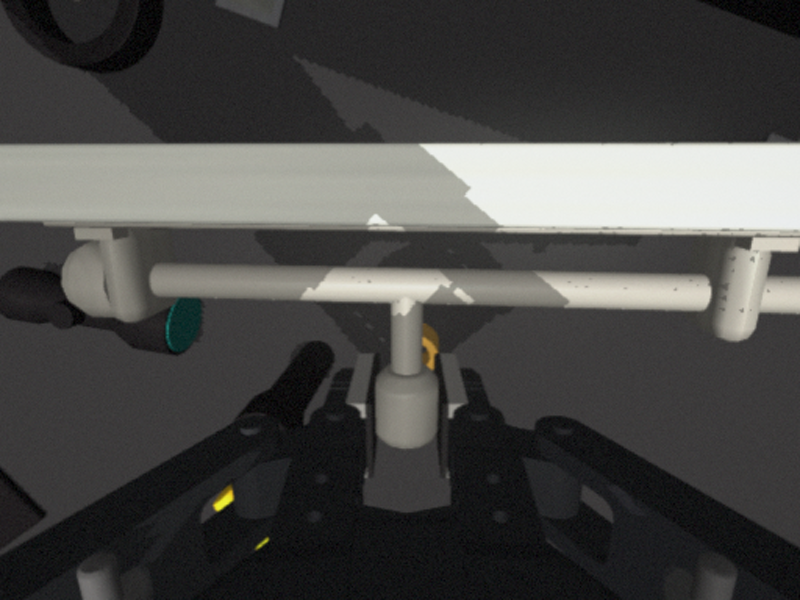

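View pics/t10.png

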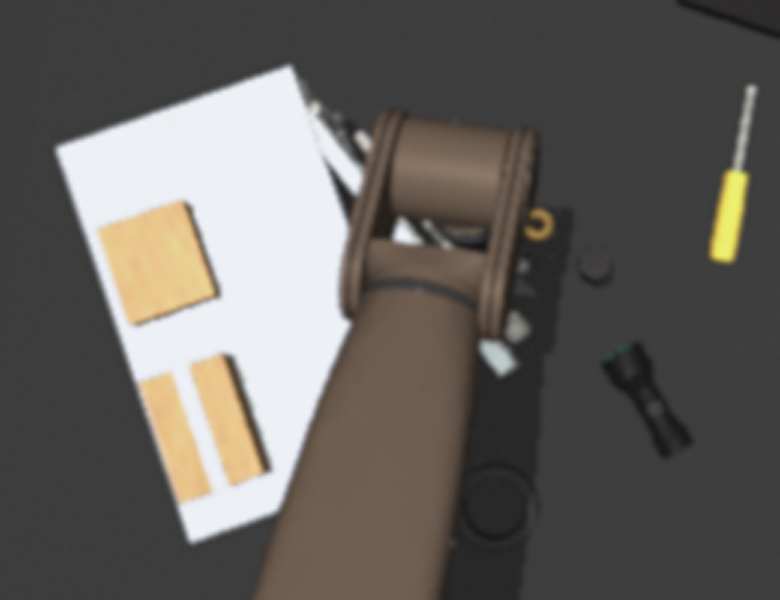

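```bash
python3 - <<'E'
from h import *
H=np.array([.7271,.1314,0])
for f in (.3,.338,.37):
    a=.3287+f; E=H-.3*np.array([np.cos(a),np.sin(a),0]); E[2]=.217
    print(f,(proj('top',E)-[80,90])*3, 300*np.sin(f))
s=sense(); print(s['wrist_force'],s['gripper_width'],s['tool_pos'])
close_job()
E
```

```text
0.3 [504.4865231  368.75172605] 88.65606199840187
0.338 [514.60479207 360.8606103 ] 99.48027512784053
0.37 [522.88373532 353.92528192] 108.48462958948859
[ -5.52136645  -1.47386908 -17.29414411] 0.017959660216569903 [ 0.613251   -0.02936794  0.18562448]
the job is handed in; nothing more can be done
```

The gate now stands about 10 cm open, held by the gripped knob with the bolt drawn, and I have handed the job in at about 12 s.

- **Lift:** I gripped the knob from above and raised it until the upward force climbed from about 3 N to 15 N against the stop. The tool was then 185.5 mm above the bench, which agrees with the level height of 185 mm given.
- **Draw:** I kept the bolt up and drew it 44 mm to its end stop, before opening the gate. There was only about 1–2 N of resistance until the stop, so it did not catch on the keeper.
- **Opening:** I swung the gate about its hinge to 0.338 rad from the arm pose, and the tool's own turn gives 0.339. That puts the free edge about 99 mm out. The gate edge in the top view looks to be about where that angle puts it, though I only judged that by eye.
- **Last checks:** The grip holds at 18 mm opening with an upward push of about 17 N, a little more than needed. The wrist view shows the nose drawn back against its guide. The torch, bush, tape and screwdriver are where they were in the first top view. I did not look again at the phone and pliers, but the arm never went down near them.

The measured width on the 20 mm knob read 18–19 mm all along, but the pictures show no slip. No check failed.

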